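# Dose one vial at the pump bottle

## Robot

A 6-joint arm with a two-finger parallel gripper is mounted at the origin on the work surface. World frame = base frame: x ahead of the robot, y to its left, z up, the work surface at z = 0. Lengths are in mm, angles in rad, forces in N, time in s.
With the tool pointing down it reaches from about 275 to 850 mm from the base axis. Payload 19 kg.
Tool frame: the origin (TCP) lies between the finger pads; the fingertips stand robot.nose_length ahead of it and the grasp point (between the pads) lies 5 mm behind it (robot.nose_length is the distance from the TCP to the fingertips, in mm); z points along the fingers, y is the line along which they close (so a half turn about z gives the same grasp; the last joint's range is limited). The gripper opens to 85 mm and grips with 20 to 120 N. Pads are 22 mm wide; open, the fingers measure 114 mm over their backs; the gripper's body (76 mm by 85 mm) begins 54 mm behind the grasp point. The pads swing forward as they close: fully open they stand 13 mm farther back than shut.
Start: joints at [-0.134, 0.15, 1.437, -0, 1.554, -0.134], TCP at [574.971, -0.016, 245.267] pointing down, gripper open.
Joint ranges: [-2.8, 2.8], [-0.68, 2.1], [0.12, 2.68], [-1.39, 4.53], [0.16, 2.79], [-2.81, 2.81]. Speed limits (rad/s): [1.89, 1.89, 2.22, 3.01, 3.01, 3.01].

## Interface

Orientations are given as a unit quaternion [x, y, z, w].
In Python, from workcell import robot gives the robot as it stands.
- The arm moves only by the shell command python3 -m crank 'ROWS' [OPENING]. ROWS is a JSON object of lists of equal length, an entry for each row: "dp": the shift along the tool's x, y, z in m, a list of three; "turn": the turn about the tool's z in degrees. A call has 1 to 12 rows; each row is the pose to reach, as a shift and turn from the pose commanded when the call began, along the tool's axes at that moment; what a row does not reach only later rows make up. A row lasts 1/12 s, in which the tool goes at most 41.7 mm and 7.16 degrees, less where a joint would pass 70% of its speed; a pose out of reach is approached as far as the arm can. A call with a gripper value outside its range is refused whole. OPENING is the opening, from 0 (shut) to 1 (fully open), set as the call begins (- or left out, the last holds). The fingers move at their own pace and stop on an object; the grip force is fixed at half the most. Time passes only in rows, so rows that repeat a pose let the fingers close. It gives the time, the measured TCP pose, the force, the opening and the grip force at its end, in the units of the state.
- robot.get_state(): the state, without advancing time (a new reading comes with each control period).
- robot.capture(name): name is "scene" or "side" or "wrist"; returns a dict with "color" (400x640x3 uint8, red, green, blue), "range_z" (400x640 float32, mm along the optical axis (not along the pixel's ray), 0 where there is no reading), "camera_matrix" (3x3 intrinsics, pixels), "dist_coeffs" ([k1, k2, p1, p2, k3] as OpenCV has them; the pictures are not rectified), "position" and "orientation" of the camera in the world. Camera axes: x right, y up, looking along -z (the intrinsics and any distortion apply to the point x, -y, -z); pixel columns grow to the right and rows downward; lengths in mm; the calibration is good to about 2 mm. A picture is of the moment at which its call begins.
- robot.job_done(): hands the job in; it is judged then, once.
The state is a dict: "time_s": time; "q": joint angles; "qvel": joint speeds; "effort": joint torques, N m; "position": TCP position; "tool_rot": TCP orientation; "force": force on the tool from outside, world axes, zero at the start; "torque": the same for the moment, N m; "grip_width": opening from 0.0 (shut) to 1.0 (fully open); "gripper_force": force on a finger pad.
Only numpy, scipy, OpenCV 4.12 (cv2) and the standard library are available. Lean on these libraries where they do the work, as an engineer would, in place of code of your own. Each camera call takes 0.05 s, during which the arm holds its last target. There are 200 camera calls.

## Task

Slide the vial tray along its track until the open vial stands right under the spout, then press the sprung pump cap of the leaning bottle all the way down to its stop, gently, hold it there for about half a second and let it come fully back up. Do not pump before the open vial is under the spout, do not ram the cap, leave the tray with the open vial under the spout and all its vials standing in it, and leave everything else on the bench where it is.

Things in the scene. Friction and masses are not known exactly. Their poses are not given: they have to be found in the camera images.
- dispenser: Fixed station: white deck 250 x 400 x 12 mm on the bench; origin on the bench, x away from the robot at yaw 0. A track runs along its y at x = -65 mm: two rails 12 mm high on the deck, 40 mm apart inside, y -270 to 120 mm, end stop at y = 117 mm. Behind it at y = 0 a white bottle (diameter 76 mm) leans 26 degrees to -x. Its steel spout (8 mm) reaches over the track.
- spout_tip (a point): Lower end of the fixed steel spout, over the middle of the track, 103 mm above the bench (station frame -65, 0, 103 mm).
- collar (a point): Centre of the top of the grey collar (diameter 42 mm) on the leaning bottle; z is the bottle's axis. Along it above the collar, on a neck screwed in more or less far each time, sits the pump cap: a black disc, diameter 34 mm, 12 mm thick, top square to the axis. Released, its top lies anywhere from 28 to 48 mm above this point; the height is not reported and must be felt or seen.
- pump_cap (a joint): Travel of the sprung pump cap along the bottle's axis: 0 released, 0.009 m fully down on its solid stop. The spring pushes back with 3 N at the start and 8.5 N when fully down.
- tray: Loose aluminium vial tray, 36 x 98 x 36 mm (x, y, z), 0.35 kg, lying between the rails on the deck (12 mm above the bench); origin at the centre of its underside, long side along y. Three square wells 31 mm apart in a row along y; floor 5 mm thick. A steel rod leads from its -y end to the push plate.
- tray_handle (a point): Centre of the outer (-y) face of the tray's push plate, an upright steel plate 30 mm wide (x), 6 mm thick (y), 34 mm high. This point is 27 mm above the tray's underside (plate top 44 mm) and 122 mm from the tray's centre towards -y. Between plate and tray are 67 mm of rod, 8 mm thick, 26 mm above the tray's underside.
- open_vial: The open amber glass vial, without cap, diameter 22.4 mm, 75 mm high, standing in one of the tray's three wells; origin at the centre of its underside.
- open_mouth (a point): Centre of the open vial's mouth (inner diameter 17 mm), 75 mm above its underside.
- capped_a: Amber glass vial closed with an aluminium crimp cap, diameter 22.4 mm, 76 mm high, in another well; origin at the centre of its underside.
- capped_b: Second capped vial, same as capped_a, in the remaining well.
- stray_vial: Bystander: capped amber vial, diameter 22.4 mm, 76 mm high, standing on the deck behind the track; origin under its centre.
- beaker: Bystander: glass beaker, diameter 68 mm, 85 mm high; origin under its centre.
- reagent: Bystander: amber jar with black lid, diameter 70 mm, 130 mm high; origin under its centre.
- tip_box: Bystander: grey pipette tip box 120 x 85 x 55 mm; origin under its centre.
- dish: Bystander: flat white dish, diameter 90 mm, 18 mm high; origin under its centre.
- spatula: Bystander: slim steel double-ended lab spatula, 190 mm long, lying along its x on the bench; origin under its middle.

How it is judged:
By the outcome, as a careful person would: the job done as asked, in the order asked, and still so for the second after the job is handed in, with the robot touching nothing.
It also fails if it takes over 64 s, if anything falls off the work surface, if the arm or the gripper's body presses on something with over 40 N, if the wrist force passes 120 N, or if a joint passes its speed limit or range.

## Working session

There is one attempt and no reset: what is moved stays moved. The work goes in short steps, Python scripts to look and compute and a shell command to move; the robot and the scene stay as the last step left them, time stands still between calls to the robot, and variables do not carry over. Pictures are saved under pics/ and viewed, at most 10 in all, crops included, and the job is handed in when it is done.

```bash
mkdir -p pics; ls; cat > h.py <<'E'
import numpy as np, cv2
from scipy.spatial.transform import Rotation as R
from workcell import robot
def cap(n):
    c=robot.capture(n); np.savez(f'pics/{n}.npz',**{k:np.array(v) for k,v in c.items()}); return c
def cloud(c):
    z=c['range_z']; h,w=z.shape
    u,v=np.meshgrid(np.arange(w),np.arange(h))
    p=cv2.undistortPoints(np.stack([u.ravel(),v.ravel()],1).astype(np.float64)[:,None],np.array(c['camera_matrix'],float),np.array(c['dist_coeffs'],float))[:,0]
    zz=z.ravel(); P=np.stack([p[:,0]*zz,-p[:,1]*zz,-zz],1)
    W=R.from_quat(c['orientation']).apply(P)+np.array(c['position'])
    W[zz==0]=np.nan
    return W.reshape(h,w,3)
E
python3 - <<'E'
from h import *
s=robot.get_state(); print(s, robot.nose_length)
a=[]
for n in ['scene','side']:
    c=cap(n); print(n,c['position'],c['orientation'])
    cv2.imwrite(f'pics/{n}0.png',cv2.resize(c['color'][:,:,::-1],(800,500)))
E
```

```text
pics
{'time_s': 0.0, 'q': array([-1.34017453e-01,  1.50975794e-01,  1.43798694e+00,  6.51792956e-06,
        1.55380795e+00, -1.34005751e-01]), 'qvel': array([ 6.70111502e-04, -3.41461007e-04,  5.94069884e-04, -3.52383021e-05,
        9.72743936e-04, -1.65656757e-03]), 'effort': array([ 9.08163997e-05, -7.13061190e+01, -5.70858908e+01, -1.86872212e-04,
        9.14935896e-03,  2.21375326e-04]), 'position': array([5.74782954e+02, 1.45716734e-03, 2.44703212e+02]), 'tool_rot': array([ 7.07110836e-01,  7.07102481e-01, -3.54522912e-04, -4.70386802e-04]), 'force': array([-0.47366013, -0.54198416,  0.2491166 ]), 'torque': array([ 0.00807436, -0.0016715 ,  0.06756179]), 'gripper_force': 0.0, 'grip_width': 1.002756555557576} 14.0
scene [1607.35874047 -209.73824959 1053.63982007] [0.31801807 0.26906625 0.59203815 0.68989759]
side [ 200.1656924  -917.79355111  799.05255699] [ 0.45685698 -0.08918832 -0.16866927  0.86883705]
```

View pics/scene0.png

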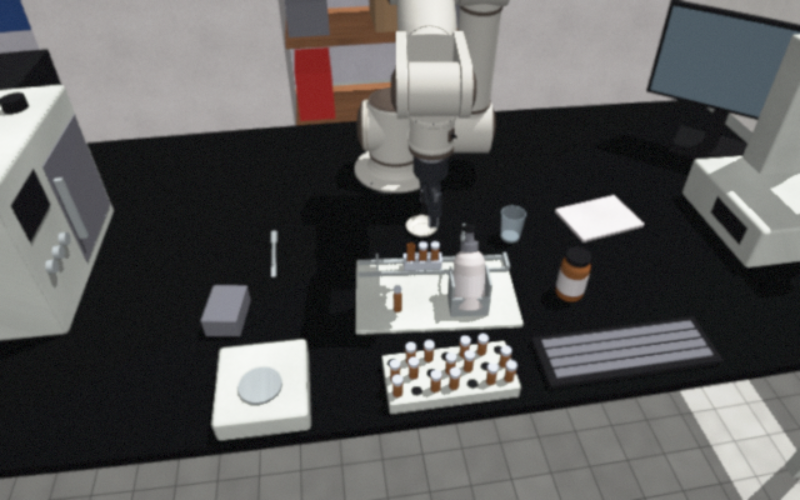

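View pics/side0.png

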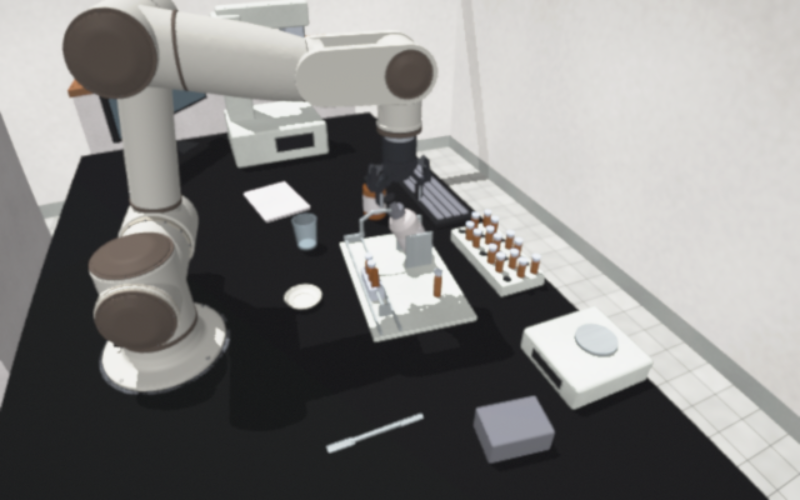

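The scene view shows the tray at (422,255) with the uncapped vial leftmost (the −y end), the push plate at (377,262), and the bottle at (470,270). The side view confirms this layout. Next I'll fit the station from the depth data.

```bash
python3 - <<'E'
from h import *
ims=[]
for n in ['scene','side']:
    c=dict(np.load(f'pics/{n}.npz')); W=cloud(c); col=c['color'].astype(int)
    m=(W[...,2]>6)&(W[...,2]<18)&(col.min(2)>140)&(W[...,0]>350)&(W[...,0]<1000)&(abs(W[...,1])<350)
    m=cv2.morphologyEx(m.astype(np.uint8),cv2.MORPH_OPEN,np.ones((3,3)))
    k,l,st,_=cv2.connectedComponentsWithStats(m); i=1+np.argmax(st[1:,4]); P=W[l==i]
    r=cv2.minAreaRect(P[:,:2].astype(np.float32)); print(n,r,len(P),np.median(P[:,2])); 
    b=(W[...,2]<4)&(W[...,2]>-6); print('benchz',np.median(W[...,2][b]))
    x,y=(270,170) if n=='scene' else (260,140)
    cr=c['color'][y:y+110,x:x+150,::-1]; ims.append(cv2.resize(cr,(800,587),interpolation=cv2.INTER_CUBIC)); cv2.imwrite(f'pics/{n}c.png',ims[-1])
E
```

```text
scene ((624.583251953125, 18.3687744140625), (397.1756896972656, 192.66273498535156), 83.87059783935547) 4152 12.231074751588721
benchz -0.37666280692019427
side ((590.6359252929688, 16.303726196289062), (405.2154541015625, 249.8765106201172), 83.75139617919922) 3809 13.123783152406531
benchz 0.3244729784428273
```

View pics/scenec.png

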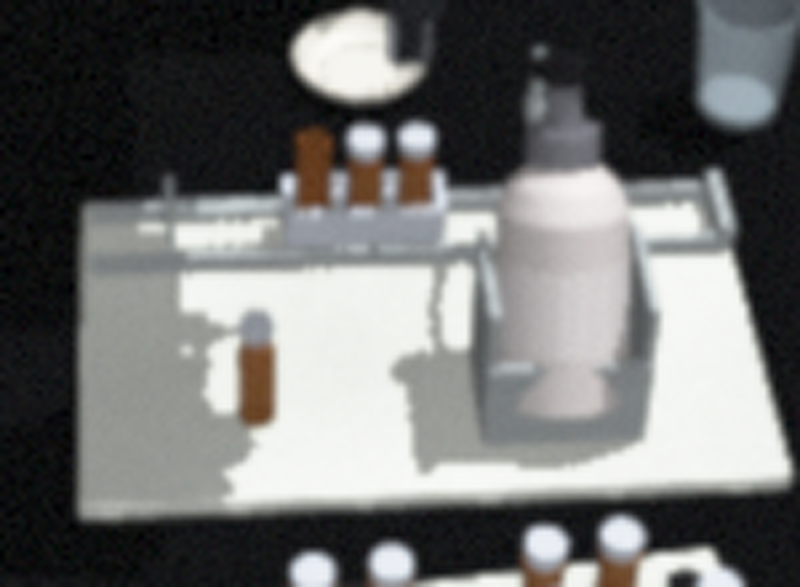

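View pics/sidec.png

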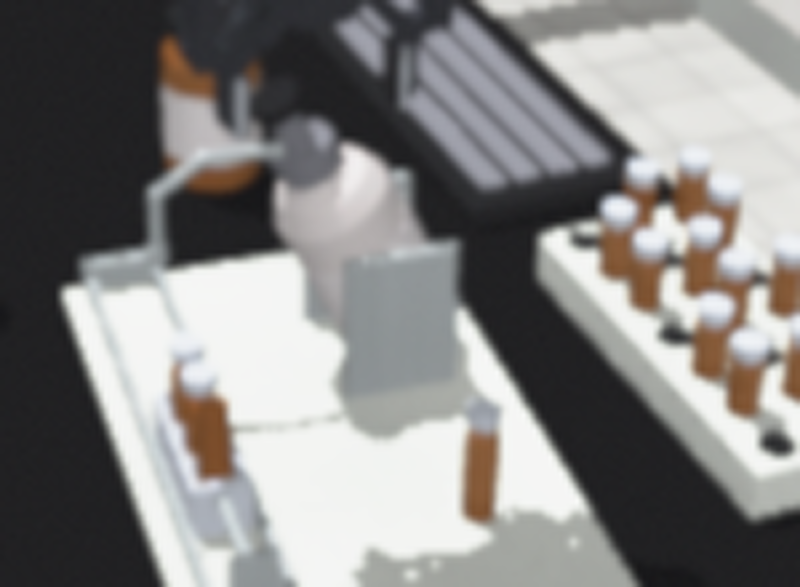

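Crops: the open vial is the −y one, at scene crop (313,165). The push plate is at (170,210), the cap at (560,65), the spout bend at side crop (155,190), and the end stop at scene crop (720,205).

```bash
python3 - <<'E'
from h import *
c3=cap('wrist'); cv2.imwrite('pics/wrist0.png',cv2.resize(c3['color'][:,:,::-1],(800,500))); print(c3['position'],c3['orientation'])
S=R.from_euler('z',6.2,degrees=True)
for n in ['scene','side','wrist']:
    c=dict(np.load(f'pics/{n}.npz')); W=S.apply(cloud(c).reshape(-1,3)); col=c['color'].reshape(-1,3).astype(int)
    ok=(W[:,0]>400)&(W[:,0]<800)&(W[:,1]>-160)&(W[:,1]<310); 
    W=W[ok]; col=col[ok]
    br=(col[:,0]>col[:,2]+50)&(col[:,0]<190)&(W[:,2]>50)
    k=np.float32(W[br][:,:2])
    print(n,'brown',len(k))
    for x0 in range(400,800,40):
        for y0 in range(-150,300,16):
            q=W[br][(k[:,0]//40*40==x0)&((k[:,1]+150)//16*16-150==y0)]
            if len(q)>15: print('  ',x0,y0,len(q),q.mean(0).round(0),np.percentile(q[:,2],98).round())
    dk=(W[:,2]>8)&(W[:,2]<16); print('deck',np.percentile(W[dk],[.5,1,99,99.5],axis=0).round(0)[:,:2].tolist())
    rl=(W[:,2]>19)&(W[:,2]<28)&(W[:,0]<600); 
    h,e=np.histogram(W[rl][:,0],np.arange(450,600,4)); print('railx',[(int(b),int(a)) for a,b in zip(h,e) if a>8])
    h,e=np.histogram(W[rl][:,1],np.arange(-160,310,5)); print('raily',[(int(b),int(a)) for a,b in zip(h,e) if a>3])
    for z in range(60,240,10):
        q=W[(W[:,2]>z)&(W[:,2]<z+10)&(W[:,1]>60)&~((col[:,0]>col[:,2]+50)&(col[:,0]<190))]
        if len(q)>8: print(z,len(q),np.percentile(q[:,:2],[5,50,95],axis=0).round(0).tolist())
E
```

```text
[575.55433486  80.14054973 372.57377823] [-1.60020714e-01  1.05776772e-03  6.84446541e-04  9.87112853e-01]
scene brown 158
   480 10 35 [507.  21.  76.] 92.0
   480 26 31 [507.  29.  77.] 93.0
   480 42 20 [511.  53.  64.] 78.0
   480 74 18 [511.  85.  65.] 76.0
   640 -22 29 [658. -13.  62.] 72.0
deck [[479.0, -116.0], [482.0, -114.0], [714.0, 282.0], [759.0, 296.0]]
railx [(474, 35), (478, 47), (482, 25), (514, 13), (518, 47), (522, 73), (526, 85), (530, 32)]
raily [(-110, 5), (-105, 12), (-100, 6), (-95, 12), (-90, 5), (-85, 7), (-80, 4), (-75, 9), (-70, 6), (-65, 6), (-60, 4), (-55, 6), (-50, 7), (-45, 4), (-40, 6), (-35, 4), (-30, 4), (-25, 6), (-20, 7), (-15, 4), (-10, 8), (-5, 5), (0, 6), (5, 4), (10, 5), (15, 5), (20, 4), (25, 5), (30, 5), (35, 5), (40, 5), (45, 8), (50, 4), (55, 9), (65, 6), (70, 4), (75, 5), (80, 4), (85, 6), (90, 8), (100, 7), (110, 7), (115, 5), (120, 6), (125, 6), (130, 6), (135, 6), (225, 8), (230, 6), (235, 8), (240, 4), (245, 8), (250, 9), (255, 9), (260, 9), (265, 6), (270, 12), (275, 4)]
60 130 [[507.0, 94.0], [678.0, 153.0], [685.0, 202.0]]
70 155 
[... 3646 characters left out ...]
8.0, 199.0]]
100 471 [[604.0, 114.0], [649.0, 198.0], [670.0, 203.0]]
110 1467 [[605.0, 112.0], [640.0, 184.0], [670.0, 204.0]]
120 259 [[579.0, 123.0], [645.0, 148.0], [655.0, 189.0]]
130 623 [[583.0, 122.0], [607.0, 138.0], [647.0, 193.0]]
140 1638 [[594.0, 127.0], [620.0, 153.0], [641.0, 188.0]]
150 2407 [[506.0, 135.0], [620.0, 157.0], [634.0, 180.0]]
160 483 [[508.0, 138.0], [520.0, 155.0], [614.0, 166.0]]
170 2361 [[528.0, 140.0], [596.0, 156.0], [607.0, 173.0]]
180 40 [[594.0, 152.0], [605.0, 157.0], [607.0, 164.0]]
190 28 [[558.0, 149.0], [558.0, 158.0], [560.0, 164.0]]
200 2515 [[560.0, 143.0], [570.0, 157.0], [587.0, 171.0]]
210 1018 [[577.0, 146.0], [582.0, 157.0], [587.0, 168.0]]
```

View pics/wrist0.png

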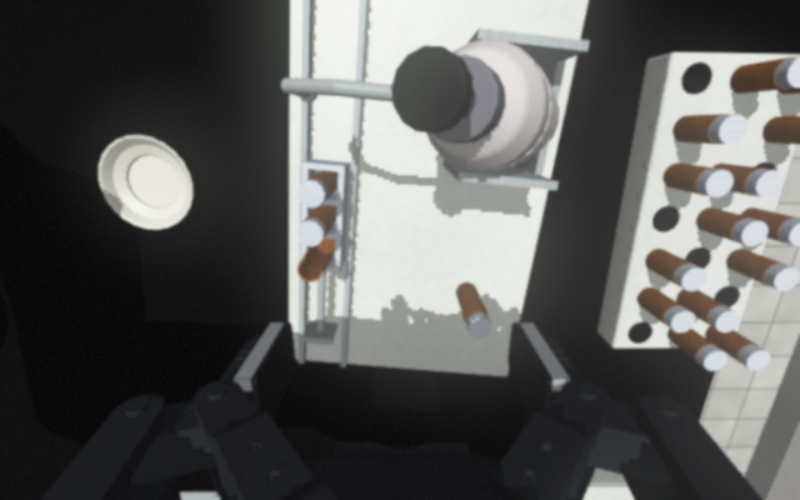

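The wrist view clearly shows the cap at (433,88), the spout at (285–390,88), the open vial at (317,258) and the push plate at (318,330). I'll refine the fit from this cloud.

```bash
cat > fit.py <<'E'
from h import *
def fit(yaw=-6.2):
    c=dict(np.load('pics/wrist.npz')); W0=cloud(c).reshape(-1,3); col=c['color'].reshape(-1,3).astype(int)
    for it in range(3):
        W=R.from_euler('z',-yaw,degrees=True).apply(W0)
        r=(W[:,2]>20)&(W[:,2]<28)&(W[:,0]>514)&(W[:,0]<530)&(W[:,1]>-110)&(W[:,1]<220)
        p=np.polyfit(W[r,1],W[r,0],1); yaw-=np.degrees(p[0])
    print('yaw',yaw,'outer-x rail',np.percentile(W[r,0],[2,50,98]))
    r=(W[:,2]>20)&(W[:,2]<28)&(W[:,0]>466)&(W[:,0]<486); print('inner rail',np.percentile(W[r,0],[2,50,98]))
    t=(W[:,0]>480)&(W[:,0]<525)
    q=W[t&(W[:,2]>52)&(W[:,2]<60)&(W[:,1]<-30)]; print('plate top',len(q),np.percentile(q,[2,50,98],axis=0).round(1).tolist())
    q=W[t&(W[:,2]>44)&(W[:,2]<52)&(W[:,1]<140)&(W[:,1]>-20)]; print('tray top',len(q),np.percentile(q,[2,50,98],axis=0).round(1).tolist())
    bl=col.min(1)>100
    q=W[t&(W[:,2]>89)&(W[:,2]<97)&bl&(W[:,1]<110)]; print('capped tops',len(q),np.percentile(q,[2,50,98],axis=0).round(1).tolist())
    q=W[t&(W[:,2]>86)&(W[:,2]<97)&~bl&(W[:,1]<60)]; print('open top',len(q),np.percentile(q,[2,50,98],axis=0).round(1).tolist())
    q=W[(W[:,2]>100)&(W[:,0]<550)&(W[:,0]>480)&(W[:,1]<200)&(W[:,1]>110)]; print('spout',len(q),np.percentile(q,[2,50,98],axis=0).round(1).tolist())
    dk=(col.max(1)<70)&(W[:,2]>190)&(W[:,2]<235)&(W[:,0]>540)&(W[:,0]<605)&(W[:,1]>130)&(W[:,1]<180)
    q=W[dk]
    for i in range(3):
        A=np.c_[q[:,:2],np.ones(len(q))]; a=np.linalg.lstsq(A,q[:,2],rcond=None)[0]; q=q[abs(q[:,2]-A@a)<2.5]
    print('cap',len(q),a,'tilt',np.degrees(np.arctan(np.hypot(*a[:2]))),np.percentile(q,[1,50,99],axis=0).round(1).tolist(),'mean',q.mean(0))
    cc=(np.percentile(q,1,axis=0)+np.percentile(q,99,axis=0))/2
    print('cap c world',R.from_euler('z',yaw,degrees=True).apply(cc))
    return yaw
if __name__=='__main__': fit()
E
python3 fit.py
```

```text
yaw -5.444902330747677 outer-x rail [519.83541395 524.81447936 527.96934723]
inner rail [475.54829431 478.65350414 481.89725792]
plate top 140 [[488.1, -73.4, 52.2], [502.2, -69.7, 55.1], [516.4, -67.3, 56.7]]
tray top 870 [[484.2, 0.8, 44.6], [513.5, 58.5, 47.3], [519.9, 97.0, 50.9]]
capped tops 793 [[492.8, 11.5, 89.9], [502.3, 58.4, 92.3], [511.6, 88.4, 93.7]]
open top 136 [[493.3, 8.5, 86.1], [501.2, 19.5, 90.2], [511.8, 27.5, 92.3]]
spout 1075 [[499.6, 145.0, 113.4], [525.8, 148.9, 170.9], [549.0, 153.2, 175.8]]
cap 529 [-1.91187194e-02  1.69957446e-01  1.97955475e+02] tilt 9.705359709649528 [[578.3, 134.4, 207.9], [583.7, 143.3, 211.3], [590.6, 152.9, 213.7]] mean [583.96006667 143.12475377 211.21171216]
cap c world [595.43379958  87.51578212 210.78052479]
```

```bash
python3 -m crank '{"dp":[[-0.03,-0.017,0],[-0.065,-0.037,0],[-0.1,-0.057,0],[-0.13,-0.074,0],[-0.152,-0.085,0],[-0.152,-0.085,0.03],[-0.152,-0.085,0.07],[-0.152,-0.085,0.11],[-0.152,-0.085,0.145],[-0.152,-0.085,0.175],[-0.152,-0.085,0.195],[-0.152,-0.085,0.2]],"turn":[2,4,5.5,5.5,5.5,5.5,5.5,5.5,5.5,5.5,5.5,5.5]}' 0
python3 - <<'E'
from h import *
from scipy.optimize import least_squares
yaw=-5.6
for n in ['wrist']:
    c=dict(np.load(f'pics/{n}.npz')); W=R.from_euler('z',-yaw,degrees=True).apply(cloud(c)[40:115,290:400].reshape(-1,3)); 
    q=W[(W[:,2]>190)&(W[:,2]<230)]; print(len(q))
    for i in range(6):
        A=np.c_[q[:,:2],np.ones(len(q))]; a=np.linalg.lstsq(A,q[:,2],rcond=None)[0]; q=q[abs(q[:,2]-A@a)<3]
    print(len(q),a,np.degrees(np.arctan(a[:2])),np.percentile(q,[1,50,99],axis=0).round(1).tolist(),q.mean(0))
    print('world mean',R.from_euler('z',yaw,degrees=True).apply(q.mean(0)))
s=robot.get_state();print(s['position'],s['force'],R.from_quat(s['tool_rot']).as_matrix().round(3).tolist())
c=cap('wrist');cv2.imwrite('pics/wrist1.png',cv2.resize(c['color'][:,:,::-1],(800,500)))
E
```

```text
time_s: 1.15
position: [488.2, -151.2, 41.8]
tool_rot: [0.74, 0.672, -0.001, -0.002]
force: [-0.3, 0.3, -0.6]
grip_width: -0.001
gripper_force: 0.0
3502
3248 [ 4.60454757e-01  4.46799756e-03 -5.75811153e+01] [24.72393169  0.2559957 ] [[560.2, 135.3, 200.3], [574.6, 151.1, 207.8], [588.3, 165.1, 213.8]] [574.4387636  150.82220767 207.59581932]
world mean [586.41486552  94.04699331 207.59581932]
[ 488.21097217 -151.23008658   41.78200132] [-0.33159299  0.29166307 -0.57948417] [[0.096, 0.995, -0.005], [0.995, -0.096, 0.002], [0.002, -0.005, -1.0]]
```

View pics/wrist1.png

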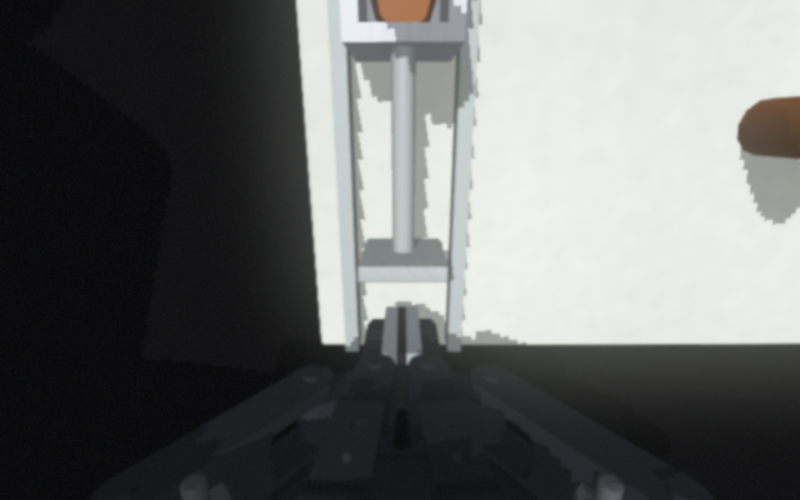

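The wrist view shows the shut fingers centred at (402,330), right behind the plate at (402,260). The rails are vertical in the image, so the tool is aligned.

```bash
python3 -m crank '{"dp":[[0.004,0,0],[0.008,0,0],[0.012,0,0],[0.015,0,0],[0.018,0,0],[0.021,0,0],[0.024,0,0],[0.027,0,0],[0.03,0,0],[0.033,0,0],[0.036,0,0],[0.039,0,0]],"turn":[0,0,0,0,0,0,0,0,0,0,0,0]}'
python3 - <<'E'
from h import *
cap('wrist'); from fit import fit; 
c=dict(np.load('pics/wrist.npz')); W=R.from_euler('z',5.6,degrees=True).apply(cloud(c).reshape(-1,3))
q=W[(W[:,2]>50)&(W[:,2]<60)&(W[:,0]>485)&(W[:,0]<520)&(W[:,1]>-90)&(W[:,1]<0)]
print(np.percentile(q,[2,50,98],axis=0).round(1).tolist()); s=robot.get_state(); print(R.from_euler('z',5.6,degrees=True).apply(s['position']))
E
```

```text
time_s: 2.2
position: [494.1, -113.6, 45.8]
tool_rot: [0.74, 0.672, -0.0, 0.001]
force: [-0.2, -6.3, 4.6]
grip_width: 0.001
gripper_force: 3.1
[[488.1, -59.4, 50.3], [502.1, -52.4, 55.0], [516.1, -48.5, 59.6]]
[502.73310502 -64.32607558  45.75338474]
```

```bash
python3 -m crank '{"dp":[[0.004,0,0],[0.008,0,0],[0.012,0,0],[0.016,0,0],[0.02,0,0],[0.024,0,0],[0.028,0,0],[0.032,0,0],[0.036,0,0],[0.04,0,0],[0.044,0,0],[0.048,0,0]],"turn":[0,0,0,0,0,0,0,0,0,0,0,0]}'
python3 -m crank '{"dp":[[0.004,0,0],[0.008,0,0],[0.012,0,0],[0.016,0,0],[0.02,0,0],[0.024,0,0],[0.028,0,0],[0.032,0,0],[0.036,0,0],[0.04,0,0],[0.043,0,0],[0.046,0,0]],"turn":[0,0,0,0,0,0,0,0,0,0,0,0]}'
cat > look.py <<'E'
from h import *
import sys
F=R.from_euler('z',5.6,degrees=True)
s=robot.get_state(); print('tcp',F.apply(s['position']),s['force'])
for n in ['wrist','side','scene']:
    c=cap(n); W=F.apply(cloud(c).reshape(-1,3)); col=c['color'].reshape(-1,3).astype(int)
    t=(W[:,0]>480)&(W[:,0]<525); pc=lambda q:(len(q),np.percentile(q,[2,50,98],axis=0).round(1).tolist() if len(q)>3 else 0)
    br=(col[:,0]>col[:,2]+50)&(col[:,0]<190)
    print(n,'plate',pc(W[t&(W[:,2]>50)&(W[:,2]<60)&(W[:,1]>-60)&(W[:,1]<90)&(col.min(1)>60)&~br]))
    print(' tray',pc(W[t&(W[:,2]>44)&(W[:,2]<52)&(W[:,1]>100)&(W[:,1]<245)]))
    print(' brown',pc(W[t&br&(W[:,2]>60)&(W[:,2]<97)&(W[:,1]>90)&(W[:,1]<245)]))
    print(' spout',pc(W[(W[:,2]>105)&(W[:,2]<140)&(W[:,0]<520)&(W[:,0]>480)&(W[:,1]<200)&(W[:,1]>110)]))
    cv2.imwrite(f'pics/{n}_{sys.argv[1]}.png',cv2.resize(c['color'][:,:,::-1],(800,500)))
E
python3 look.py 2
```

```text
time_s: 3.25
position: [498.6, -65.7, 45.7]
tool_rot: [0.74, 0.672, -0.0, 0.001]
force: [-1.2, -6.3, 4.9]
grip_width: 0.0
gripper_force: 3.2
time_s: 4.25
position: [503.0, -19.9, 45.7]
tool_rot: [0.74, 0.672, -0.0, 0.001]
force: [-0.3, -7.1, 4.3]
grip_width: -0.0
gripper_force: 3.3
tcp [502.49865155  29.2858436   45.67933611] [-0.32238228 -7.12209275  4.26459044]
wrist plate (1329, [[487.7, 35.0, 50.4], [501.8, 42.7, 54.9], [515.7, 45.5, 59.3]])
 tray (3430, [[483.5, 112.3, 45.3], [502.5, 122.5, 47.2], [518.7, 143.3, 50.8]])
 brown (1333, [[491.9, 119.4, 63.1], [502.3, 121.6, 90.4], [510.8, 132.0, 92.3]])
 spout (0, 0)
side plate (31, [[485.5, 16.1, 50.9], [495.7, 21.3, 55.0], [515.4, 43.5, 59.9]])
 tray (33, [[481.2, 107.0, 44.8], [486.4, 177.3, 48.0], [495.4, 209.2, 51.3]])
 brown (0, 0)
 spout (0, 0)
scene plate (11, [[505.7, 19.0, 51.1], [511.1, 40.4, 54.9], [518.3, 44.3, 57.2]])
 tray (37, [[483.3, 112.1, 44.6], [508.0, 121.8, 48.0], [523.6, 211.3, 51.3]])
 brown (55, [[491.2, 123.8, 62.4], [509.6, 130.9, 82.0], [513.8, 194.7, 94.9]])
 spout (26, [[499.5, 145.0, 105.4], [505.7, 150.5, 117.3], [510.0, 155.0, 134.0]])
```

```bash
python3 -m crank '{"dp":[[0.003,0,0],[0.006,0,0],[0.009,0,0],[0.011,0,0],[0.013,0,0],[0.015,0,0],[0.017,0,0],[0.018,0,0],[0.019,0,0],[0.02,0,0],[0.02,0,0],[0.02,0,0]],"turn":[0,0,0,0,0,0,0,0,0,0,0,0]}'
python3 look.py 3; python3 - <<'E'
import cv2,numpy as np
a=cv2.imread('pics/scene_3.png')[200:300,360:520]; b=cv2.imread('pics/side_3.png')[180:300,330:450]
cv2.imwrite('pics/cmb3.png',np.hstack([cv2.resize(a,(480,300),interpolation=2),cv2.resize(b,(300,300),interpolation=2)]))
E
```

```text
time_s: 5.4
position: [504.6, 0.5, 45.2]
tool_rot: [0.74, 0.672, 0.0, -0.0]
force: [-0.1, -2.5, 0.6]
grip_width: -0.002
gripper_force: 1.0
tcp [502.16848992  49.71530167  45.23786799] [-0.14669796 -2.51712798  0.64806085]
wrist plate (1362, [[487.7, 55.3, 50.4], [501.9, 63.2, 54.9], [515.6, 66.0, 59.5]])
 tray (3308, [[483.5, 132.7, 45.2], [503.0, 142.0, 47.2], [518.7, 163.5, 49.6]])
 brown (1335, [[491.8, 139.9, 62.8], [502.0, 142.0, 90.3], [510.7, 152.2, 92.3]])
 spout (889, [[496.7, 144.7, 105.3], [501.4, 145.5, 111.4], [505.9, 147.5, 115.0]])
side plate (27, [[486.7, 34.7, 50.5], [500.0, 40.5, 54.8], [514.5, 60.5, 59.8]])
 tray (28, [[481.7, 131.4, 44.6], [485.4, 194.5, 48.0], [491.6, 227.9, 51.2]])
 brown (0, 0)
 spout (0, 0)
scene plate (11, [[508.9, 41.5, 50.5], [516.3, 60.3, 53.6], [520.3, 65.5, 58.9]])
 tray (40, [[483.1, 132.4, 44.5], [507.5, 216.2, 48.5], [522.1, 231.0, 51.9]])
 brown (28, [[498.4, 143.4, 60.6], [510.1, 209.5, 71.3], [514.4, 219.0, 90.1]])
 spout (25, [[501.0, 145.5, 108.2], [504.9, 150.5, 119.1], [511.1, 155.0, 134.9]])
```

View pics/cmb3.png

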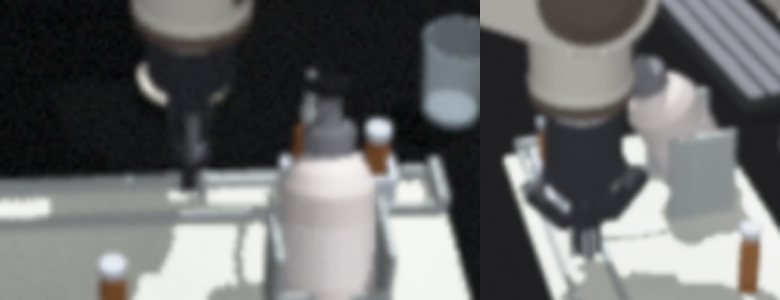

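The scene crop shows the vials upright in the tray, with the open brown one under the spout. Depth puts it within about 1.5 mm of the spout axis. Next I back off and lift.

```bash
python3 -m crank '{"dp":[[-0.005,0,0],[-0.015,0,0],[-0.03,0,0],[-0.04,0,-0.01],[-0.04,0,-0.04],[-0.04,0,-0.08],[-0.04,0,-0.12],[-0.04,0,-0.155],[-0.04,0,-0.185],[-0.04,0,-0.205],[-0.04,0,-0.215],[-0.04,0,-0.215]],"turn":[0,0,0,0,0,0,0,0,0,0,0,0]}'
cat > capfit.py <<'E'
from h import *
F=R.from_euler('z',5.6,degrees=True)
s=robot.get_state(); print('tcp',F.apply(s['position']),s['position'],s['force'])
c=cap('wrist'); W=F.apply(cloud(c).reshape(-1,3)); col=c['color'].reshape(-1,3).astype(int)
ok=(abs(W[:,0]-574)<28)&(abs(W[:,1]-151)<28)&(W[:,2]>190)&(W[:,2]<230)
q=W[ok]
for i in range(8):
    A=np.c_[q[:,:2],np.ones(len(q))]; a=np.linalg.lstsq(A,q[:,2],rcond=None)[0]; q=q[abs(q[:,2]-A@a)<(4 if i<4 else 2)]
r=cv2.minAreaRect(np.float32(q[:,:2])); print('cap',len(q),np.degrees(np.arctan(a[:2])),q.mean(0),np.percentile(q,[1,99],axis=0).round(1).tolist(),r)
q=W[(W[:,2]>86)&(W[:,2]<97)&(W[:,0]>485)&(W[:,0]<520)&(W[:,1]>90)&(W[:,1]<240)&(col[:,0]<190)]
print('vial brown',len(q),np.percentile(q,[2,98],axis=0).round(1).tolist() if len(q) else 0)
q=W[(W[:,2]>100)&(W[:,2]<185)&(W[:,0]<540)&(W[:,0]>485)&(W[:,1]<200)&(W[:,1]>110)]; print('spout',len(q),np.percentile(q,[2,98],axis=0).round(1).tolist() if len(q) else 0)
cv2.imwrite('pics/wrist4.png',cv2.resize(c['color'][:,:,::-1],(800,500)))
E
python3 capfit.py
```

```text
time_s: 6.55
position: [501.2, -40.1, 262.6]
tool_rot: [0.74, 0.672, 0.001, 0.001]
force: [0.8, 0.2, -0.2]
grip_width: -0.002
gripper_force: 0.0
tcp [502.72687265   8.97485508 262.59152002] [501.20335076 -40.12552433 262.59152002] [ 0.79110772  0.16320041 -0.2239395 ]
cap 519 [24.60727312  7.75946425] [572.27664263 137.88925302 206.2387502 ] [[561.7, 134.2, 201.0], [583.4, 141.6, 211.4]] ((572.1438598632812, 137.43038940429688), (6.969881534576416, 24.46942901611328), 83.37191772460938)
vial brown 143 [[491.8, 140.4, 86.4], [509.7, 172.2, 92.8]]
spout 830 [[496.8, 145.3, 109.6], [538.2, 153.3, 174.6]]
```

View pics/wrist4.png

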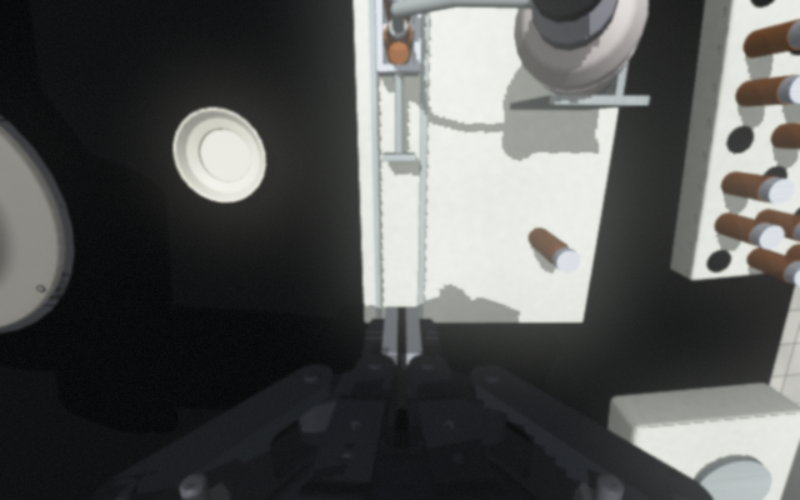

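All three vials stand in the tray at (398,40), clear of the plate. The cap is at (565,5), partly out of frame, so I use the earlier fit. Next I move above the cap.

```bash
python3 -m crank '{"dp":[[0.01,0.005,0],[0.035,0.015,0],[0.065,0.03,0],[0.095,0.042,0],[0.12,0.052,0],[0.135,0.056,0],[0.142,0.058,0.005],[0.142,0.058,0.01],[0.142,0.058,0.015],[0.142,0.058,0.02],[0.142,0.058,0.02],[0.142,0.058,0.02]],"turn":[0,0,0,0,0,0,0,0,0,0,0,0]}'
python3 -c "
from h import *
s=robot.get_state();print(R.from_euler('z',5.6,degrees=True).apply(s['position']),s['force'])
c=cap('side');cv2.imwrite('pics/side5.png',cv2.resize(c['color'][100:200,240:380,::-1],(800,571),interpolation=2))"
```

```text
time_s: 7.6
position: [571.8, 95.4, 240.0]
tool_rot: [0.741, 0.672, -0.0, -0.0]
force: [-0.8, -0.1, 0.3]
grip_width: -0.001
gripper_force: 0.0
[559.80109926 150.79620682 239.99651215] [-0.79559059 -0.11593863  0.2562448 ]
```

View pics/side5.png

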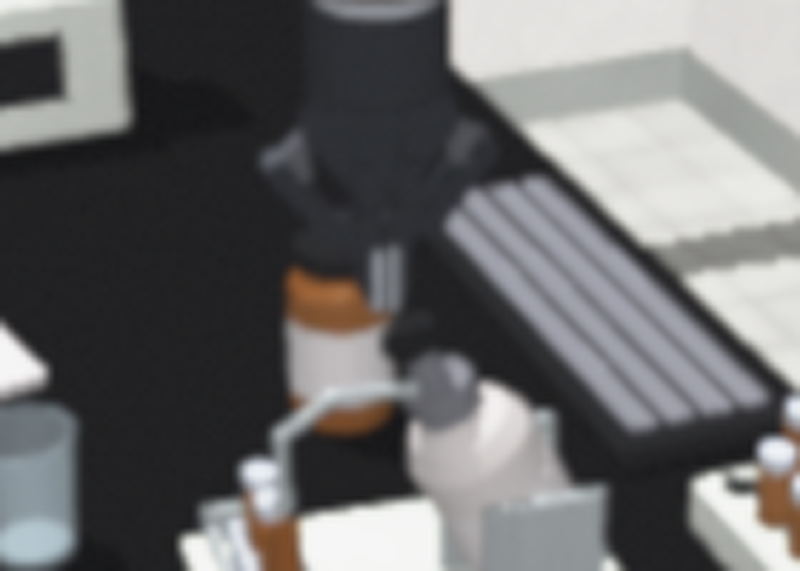

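The side crop shows the finger tips at (385,300), just above and to the left of the black cap at (410,335), as intended. I approach along the bottle's axis.

```bash
python3 -m crank '{"dp":[[0,0.0005,0.001],[0,0.001,0.002],[0,0.0015,0.003],[0,0.002,0.004],[0,0.0024,0.005],[0,0.0029,0.006],[0,0.0034,0.007],[0,0.0039,0.008],[0,0.0044,0.009],[0,0.0049,0.01],[0,0.0054,0.011],[0,0.0058,0.012]],"turn":[0,0,0,0,0,0,0,0,0,0,0,0]}'
python3 -m crank '{"dp":[[0,0.0002,0.0005],[0,0.0005,0.001],[0,0.0007,0.0015],[0,0.001,0.002],[0,0.0012,0.0025],[0,0.0015,0.003]],"turn":[0,0,0,0,0,0]}'
```

```text
time_s: 8.65
position: [578.0, 95.7, 228.2]
tool_rot: [0.74, 0.672, -0.0, -0.0]
force: [-0.6, 0.2, -0.1]
grip_width: 0.0
gripper_force: 0.0
time_s: 9.15
position: [579.4, 95.6, 225.2]
tool_rot: [0.74, 0.672, -0.0, -0.0]
force: [-0.7, 0.8, -0.4]
grip_width: -0.001
gripper_force: 0.0
```

```bash
python3 -m crank '{"dp":[[0,0.0002,0.0005],[0,0.0005,0.001],[0,0.0007,0.0015],[0,0.001,0.002],[0,0.0012,0.0025],[0,0.0015,0.003]],"turn":[0,0,0,0,0,0]}'
```

```text
time_s: 9.65
position: [580.9, 95.4, 222.4]
tool_rot: [0.74, 0.672, 0.0, -0.0]
force: [-2.0, -0.1, 3.0]
grip_width: 0.0
gripper_force: 1.6
```

```bash
python3 -m crank '{"dp":[[0,0.0002,0.0005],[0,0.0004,0.0008],[0,0.0005,0.001],[0,0.0007,0.0014],[0,0.0008,0.0017],[0,0.001,0.002]],"turn":[0,0,0,0,0,0]}'
```

```text
time_s: 10.15
position: [581.9, 95.3, 220.3]
tool_rot: [0.74, 0.672, -0.0, -0.0]
force: [-2.0, -0.1, 3.6]
grip_width: -0.004
gripper_force: 2.2
```

```bash
python3 -m crank '{"dp":[[0,0.0002,0.0005],[0,0.0005,0.001],[0,0.0007,0.0015],[0,0.001,0.002],[0,0.0012,0.0025],[0,0.0015,0.003],[0,0.0017,0.0035],[0,0.0019,0.0038],[0,0.0021,0.0042],[0,0.0022,0.0045],[0,0.0024,0.0048],[0,0.0025,0.005]],"turn":[0,0,0,0,0,0,0,0,0,0,0,0]}'
```

```text
time_s: 11.15
position: [584.3, 95.1, 215.4]
tool_rot: [0.74, 0.672, -0.0, -0.0]
force: [-4.2, 0.8, 6.3]
grip_width: -0.002
gripper_force: 3.8
```

```bash
python3 -m crank '{"dp":[[0,0.0001,0.0002],[0,0.0002,0.0004],[0,0.0003,0.0006],[0,0.0004,0.0008],[0,0.0005,0.001]],"turn":[0,0,0,0,0]}'
```

```text
time_s: 11.57
position: [584.8, 95.0, 214.4]
tool_rot: [0.74, 0.672, -0.0, -0.0]
force: [-4.4, 0.6, 7.7]
grip_width: 0.003
gripper_force: 4.4
```

```bash
python3 -m crank '{"dp":[[0,0.0001,0.0002],[0,0.0002,0.0004],[0,0.0003,0.0006],[0,0.0004,0.0008]],"turn":[0,0,0,0]}'
```

```text
time_s: 11.9
position: [585.1, 95.0, 214.2]
tool_rot: [0.74, 0.672, 0.0, -0.0]
force: [-8.5, 0.5, 14.7]
grip_width: 0.002
gripper_force: 8.5
```

```bash
python3 -m crank '{"dp":[[0,0.0001,0.0002],[0,0.0002,0.0004]],"turn":[0,0]}'
```

```text
time_s: 12.07
position: [585.2, 95.0, 214.1]
tool_rot: [0.74, 0.672, 0.0, -0.0]
force: [-11.2, -0.2, 18.0]
grip_width: -0.004
gripper_force: 10.5
```

The force jumped to about 21 N and the tip stopped moving, so the cap is on its stop. I hold briefly, then retract along the axis.

```bash
python3 -m crank '{"dp":[[0,0,0],[0,0,0],[0,0,0],[0,-0.001,-0.002],[0,-0.002,-0.004],[0,-0.0029,-0.006],[0,-0.0039,-0.008],[0,-0.0054,-0.011],[0,-0.0073,-0.015],[0,-0.01,-0.02],[0,-0.013,-0.028],[0,-0.018,-0.038]],"turn":[0,0,0,0,0,0,0,0,0,0,0,0]}'
python3 -m crank '{"dp":[[-0.01,-0.005,-0.005],[-0.03,-0.015,-0.01],[-0.06,-0.03,-0.02],[-0.09,-0.045,-0.03],[-0.12,-0.055,-0.03],[-0.14,-0.058,-0.03],[-0.142,-0.058,-0.03],[-0.142,-0.058,-0.03],[-0.142,-0.058,-0.03]],"turn":[0,0,0,0,0,0,0,0,0]}'
sed -i "s/wrist4/wrist6/" capfit.py; python3 capfit.py; python3 look.py 6 | grep -v tcp
python3 - <<'E'
import cv2,numpy as np
a=cv2.imread('pics/scene_6.png')[200:340,350:540]; b=cv2.imread('pics/side_6.png')[180:340,330:480]; w=cv2.imread('pics/wrist6.png')
cv2.imwrite('pics/cmb6.png',np.vstack([np.hstack([cv2.resize(a,(400,295),interpolation=2),cv2.resize(b,(277,295),interpolation=2)]),cv2.resize(w[:250],(677,300))]))
E
```

```text
time_s: 13.07
position: [567.3, 96.7, 251.4]
tool_rot: [0.74, 0.672, -0.0, -0.0]
force: [0.3, -0.2, 0.0]
grip_width: 0.001
gripper_force: 0.0
time_s: 13.82
position: [496.1, -39.1, 281.5]
tool_rot: [0.74, 0.672, 0.0, 0.0]
force: [-0.4, 0.5, 0.1]
grip_width: 0.001
gripper_force: 0.0
tcp [497.53245364   9.450396   281.46588958] [496.08012728 -39.14536651 281.46588958] [-0.37034742  0.53539143  0.06129342]
cap 959 [24.68047575  1.43843083] [573.14950689 141.31375782 206.60398175] [[560.2, 134.6, 199.9], [586.0, 147.2, 212.9]] ((572.481201171875, 140.37738037109375), (12.185681343078613, 28.273880004882812), 83.37350463867188)
vial brown 156 [[492.0, 140.3, 86.3], [510.0, 177.0, 92.9]]
spout 994 [[496.9, 145.2, 111.7], [539.0, 154.4, 175.5]]
wrist plate (148, [[487.6, 59.7, 53.1], [501.3, 62.2, 55.1], [515.1, 65.4, 56.9]])
 tray (677, [[483.5, 133.4, 45.3], [494.4, 154.4, 47.2], [518.1, 189.3, 49.5]])
 brown (114, [[492.0, 139.9, 63.1], [500.1, 141.4, 81.3], [509.7, 150.8, 92.6]])
 spout (146, [[495.9, 144.4, 106.4], [501.0, 147.1, 115.1], [506.4, 152.6, 139.5]])
side plate (27, [[487.2, 56.9, 50.2], [499.6, 60.6, 55.1], [513.4, 66.8, 58.5]])
 tray (88, [[481.6, 108.8, 44.1], [490.7, 149.3, 48.0], [517.3, 227.1, 51.8]])
 brown (65, [[488.6, 136.3, 61.9], [495.8, 143.9, 75.7], [505.9, 184.2, 93.6]])
 spout (24, [[494.2, 143.7, 106.2], [498.9, 147.3, 116.5], [503.3, 152.6, 135.5]])
scene plate (16, [[488.0, 60.3, 51.1], [506.8, 62.9, 55.0], [520.7, 65.9, 59.5]])
 tray (38, [[483.1, 133.5, 44.4], [510.1, 216.6, 48.4], [522.0, 230.4, 51.9]])
 brown (27, [[500.4, 143.3, 61.7], [509.7, 209.3, 71.7], [515.3, 219.0, 91.2]])
 spout (25, [[500.7, 145.5, 106.4], [503.6, 150.6, 118.8], [508.2, 155.0, 134.1]])
```

View pics/cmb6.png

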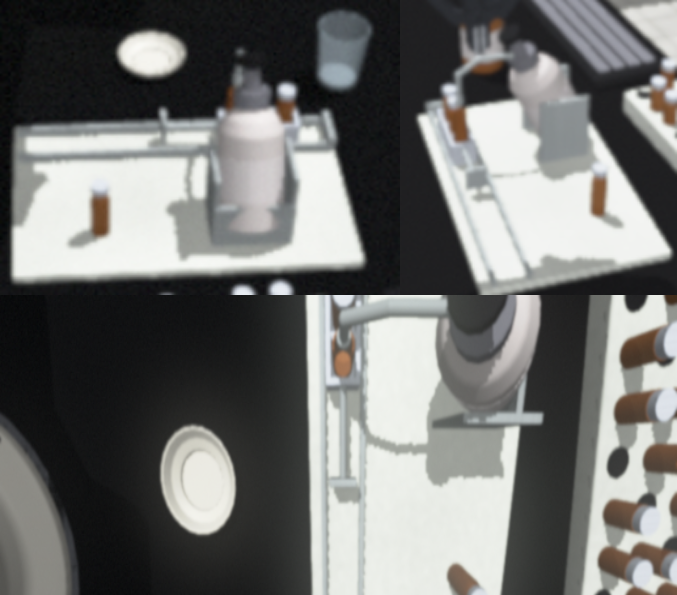

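The final views show all the vials standing, the open vial at the spout, and the cap back at its original height. The bystanders in view are undisturbed.

```bash
python3 -c "
from workcell import robot
print(robot.job_done())"
```

```text
the job is handed in; nothing more can be done
None
```

The job is handed in at about 14 s: the open vial stands under the spout (within about 2 mm), and the cap was pressed to its stop at about 21 N, held for roughly half a second and let fully back up, with all vials still standing in the tray.

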